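# Set the spring dividers to the taped width

## Robot

A 6-joint arm with a two-finger parallel gripper is mounted at the origin on the work surface. World frame = base frame: x ahead of the robot, y to its left, z up, the work surface at z = 0. Lengths are in m, angles in rad, forces in N, time in s.
With the tool pointing down it reaches from about 0.3 to 0.775 m from the base axis. Payload 14.6 kg.
Tool frame: the origin (TCP) lies at the very end of the fingers, on their centre line; the grasp point (between the pads) lies 19 mm behind it; z points along the fingers, y is the line along which they close (so a half turn about z gives the same grasp; the last joint's range is limited). The gripper opens to 94 mm and grips with 3 to 60 N. Pads are 16 mm wide; open, the fingers measure 119 mm over their backs; the gripper's body (75 mm by 177 mm) begins 78 mm behind the grasp point.
Start: joints at [-1.22, 0.3, 1.521, -0, 1.321, -0.067], TCP at [0.223, -0.503, 0.174] pointing down, gripper open.
Joint ranges: [-3.03, 3.03], [-0.79, 2.21], [0.23, 2.52], [-1.04, 4.18], [0, 3.07], [-2.55, 2.55]. Speed limits (rad/s): [2.22, 2.22, 2.57, 3.14, 3.14, 3.14].

## Interface

Orientations are given as [roll, pitch, yaw] about the fixed x, y, z axes, in that order (R = Rz(yaw) Ry(pitch) Rx(roll)).
In Python, from station import ctrl gives the robot as it stands.
- The arm moves only by the tool move_arm, never from a script. Its argument "targets" is a list of rows, each a list of 6 numbers: the shift along the tool's x, y, z in units of 1000 mm (1.0 is 1000 mm), then the turn, a rotation vector about the tool's x, y, z in units of 30 degrees (1.0 is 30 degrees). In form: [[tx, ty, tz, ax, ay, az], ...]. A call has exactly 5 rows; each row is the pose to reach, as a shift and turn from the pose commanded when the call began, along the tool's axes at that moment; what a row does not reach only later rows make up. A row lasts 1/12 s, in which the tool goes at most 41.7 mm and 7.16 degrees, less where a joint would pass 70% of its speed; a pose out of reach is approached as far as the arm can. A call with a number of a shift or a turn outside -1 to 1 is refused whole. A call with a gripper value outside its range is refused whole. "fingers" is the opening, from -1 (shut) to 1 (fully open), set as the call begins (left out, the last holds). The fingers move at their own pace and stop on an object; "grip_force" is the grip in N (left out, the last holds). Time passes only in rows, so rows that repeat a pose let the fingers close, or fill a call up. It gives the time, the measured TCP pose, the force and the opening at its end, in the units of the state.
- ctrl.get_obs(): the state, without advancing time (a new reading comes with each control period).
- ctrl.camera(name): name is "scene" or "top" or "wrist"; returns the picture (400x640x3 uint8, red, green, blue); there is no depth.
- ctrl.camera_info(name): a dict with "fx", "fy", "cx", "cy" (pixels), "rvec" (rotation vector, rad) and "tvec" (3), from world to camera coordinates, as OpenCV has them. Camera axes: x right, y down, z forward; pixel columns grow to the right and rows downward; lengths in m; the calibration is good to about 2 mm. The wrist camera is an equidistant fisheye: a pixel r from the principal point sees the ray r / f radians off the axis. A picture is of the moment at which its call begins: read the wrist's pose just before it. camera_info takes no time and is no camera call; for the wrist camera it gives the pose at the moment of the call.
- ctrl.hand_in(): hands the job in, once; it reports no verdict.
The state is a dict: "time_s": time; "qpos": joint angles; "joint_vel": joint speeds; "tau": joint torques, N m; "ee_pos": TCP position; "eef_rot": TCP orientation; "force": force on the tool from outside, world axes, zero at the start; "moment": the same for the moment, N m; "grip_width": finger opening in m.
Only numpy, scipy, OpenCV 4.12 (cv2) and the standard library are available. Lean on these libraries where they do the work, as an engineer would, in place of code of your own. Each camera call takes 0.05 s, during which the arm holds its last target. There are 200 camera calls.

## Task

Take the spring dividers out of their cradle by the two red grips, bring them to the wooden panel and squeeze them until one point is above each of the two blue tape marks, centred across the tape's width, with the dividers just above the panel (a finger's breadth, 10 to 20 mm) and not touching it. Keep that gap steady there for three seconds and finish while still holding the dividers so: do not put them down or let go. Leave the chisel, the mallet and the glue bottle where they are.

Things in the scene. Friction and masses are not known exactly. Their poses are not given: they have to be found in the camera images.
- dividers: Spring dividers, a flat V lying on the cradle: brass block and spring bow at the closed end, two steel legs with red grip pads. 175 mm long, 18 mm high, about 85 g, balanced at the grips. Origin: midway between the grip pads, on the underside; x to the points, y to the left leg, z up. Leg hinges at x = -75, y = +-8 mm; each leg 150 mm from hinge to point. The legs always mirror each other.
- leg_left (a joint): Squeeze of the left leg (the right moves equally): 0 when free and open, growing as squeezed, 0.24 rad at the stop. Leg angle from the dividers' x axis: a = 0.24 minus this. Gap between the points = 2*(8 + 150 sin a) mm: 87 free, 16 at the stop. The points lie 150 cos a - 75 mm ahead of the origin.
- grip_left (a point): Centre of the left red pad's flat outer face, 9 mm above the underside; the pads are pinched along y. Pad 18 mm long, 18 mm high, 75 mm along the leg from the hinge, face 6 mm outside the leg's centre line, square to y at a = 0.11. Width over both pads about 2*(14 + 75 sin a) mm, up to 3 mm more where they stand askew; 64 when free. Spring: 5 N per finger when first gripped, 12 N nearly closed.
- tip_left (a point): The point of the left leg (thin steel pin, 4 mm, red tip); 6 mm above the dividers' underside.
- tip_right (a point): The point of the right leg, likewise.
- cradle: Fixed dark wooden rest, 180 x 120 mm, that carries the dividers: two cross bars 22 mm high and 22 mm wide, at x = -72 mm (under the brass block) and x = +45 mm (under the legs), joined by a centre strip 30 mm wide and 5 mm high. Origin under its centre, on the bench; x runs as the dividers' x, roughly. The space beside the grips, between the bars, is free down to the bench.
- panel: Fixed slab of pale wood, 170 (x) x 200 (y) x 30 mm. Origin under its centre, on the bench; its front edge, towards the robot, is at x = -85 mm.
- mark_a: Strip of blue tape on the panel's top, 40 mm long (x) and 8 mm wide (y), 1 mm thick. Origin: its centre, on the panel's top (30 mm above the bench), 45 mm in from the panel's front edge. x runs along the strip, away from the robot, square to that edge. Left (+y) of mark_b; the strips are parallel, side by side, 32 to 68 mm between centres.
- mark_b: The other, like strip of blue tape, to the right (-y) of mark_a.
- chisel: Loose wood chisel lying on the bench, 240 mm long, handle to -x, 28 mm high. Origin on the bench, near the middle of its length, x along it. To be left alone.
- mallet: Loose round carver's mallet standing on its head, 84 mm wide, 195 mm high. Origin under its centre. To be left alone.
- glue: Loose white glue bottle, standing, 52 mm wide, 130 mm high. Origin under its centre. To be left alone.
Things that resemble listed ones, but are neither listed nor needed, are in the scene too. What is shaped like the dividers but purple is not meant. Leave any turquoise look-alike of the cradle alone.

How it is judged:
By the outcome, as a careful person would: the job done as asked, in the order asked, and still so for the second after the job is handed in, while the arm keeps its last pose, push and grip.
It also fails if it takes over 42 s, if anything falls off the work surface, if the arm or the gripper's body presses on something with over 40 N, if the wrist force passes 120 N, or if a joint passes its speed limit or range.

## Working session

There is one attempt and no reset: what is moved stays moved. The work goes in short steps, Python scripts to look and compute and a tool call to move; the robot and the scene stay as the last step left them, time stands still between calls to the robot, and variables do not carry over. Pictures are saved under pics/ and viewed, on a budget of 10 in all, crops included, one or two more only if the job needs it, and the job is handed in when it is done.

Besides the shell and the picture viewer there is one more tool, called after "Request:" as a command line: name --pt "numbers of a row" for each row, then --argument value for the rest. move_arm: Moves the arm, as the interface text tells. Shifts and turns lie within -1 to 1; 1 stands for 1000 mm of shift or 30 degrees of turn. Its arguments: {"type":"object","properties":{"targets":{"type":"array"},"fingers":{"type":"number"},"grip_force":{"type":"number"}},"required":["targets"]}

```bash
ls; mkdir -p pics
cat > h.py <<'E'
import numpy as np, cv2
from station import ctrl
from scipy.spatial.transform import Rotation as R
def snap(n,f=None):
    info=ctrl.camera_info(n); im=ctrl.camera(n)
    if f: cv2.imwrite('pics/'+f,im[:,:,::-1])
    return im,info
def ray(i,u,v,wrist=False):
    x=(u-i['cx'])/i['fx'];y=(v-i['cy'])/i['fy']
    if wrist:
        r=np.hypot(x,y); s=np.sin(r)/r if r>1e-9 else 1; d=np.array([x*s,y*s,np.cos(r)])
    else: d=np.array([x,y,1.])
    M=R.from_rotvec(np.ravel(i['rvec'])).as_matrix(); t=np.ravel(i['tvec'])
    return -M.T@t, M.T@d
def onz(i,u,v,z,wrist=False):
    c,d=ray(i,u,v,wrist); return c+d*(z-c[2])/d[2]
def proj(i,p,wrist=False):
    M=R.from_rotvec(np.ravel(i['rvec'])).as_matrix(); q=M@np.array(p)+np.ravel(i['tvec'])
    if wrist:
        r=np.hypot(q[0],q[1]); th=np.arctan2(r,q[2]); q=np.array([q[0]/r*th,q[1]/r*th,1])
    return np.array([i['fx']*q[0]/q[2]+i['cx'],i['fy']*q[1]/q[2]+i['cy']])
E
python3 - <<'E'
from h import *
a,i=snap('top','top0.png'); b,j=snap('scene','scene0.png')
print(i,j); print(ctrl.get_obs())
E
```

```text
pics
{'fx': 410.8363143977939, 'fy': 410.8363143977939, 'cx': 323.4556072867372, 'cy': 195.15274080019174, 'rvec': array([ 2.20961127, -2.17768926,  0.05882007]), 'tvec': array([-0.00602955,  0.58184696,  1.0680663 ])} {'fx': 460.11558558932893, 'fy': 460.11558558932893, 'cx': 322.6193975151624, 'cy': 200.6723552127668, 'rvec': array([ 1.17956839,  2.42098604, -0.92878399]), 'tvec': array([ 0.3498204 , -0.30584107,  1.43437739])}
{'time_s': 0.1, 'qpos': array([-1.21962306e+00,  3.00396489e-01,  1.52147782e+00,  2.76639569e-05,
        1.32071021e+00, -6.66254826e-02]), 'joint_vel': array([-1.38989698e-03, -1.45906897e-03,  9.02974054e-05,  1.46438703e-03,
       -6.75462360e-05,  6.66015264e-04]), 'tau': array([ 1.40639506e-03, -5.32645333e+01, -3.53281403e+01,  7.09078484e-02,
        2.34941411e-02, -9.20383377e-05]), 'ee_pos': array([ 0.22306744, -0.50245825,  0.17387096]), 'eef_rot': array([-3.14060478e+00, -9.27710833e-05,  4.17791846e-01]), 'force': array([ 0.82938566,  0.52263748, -0.34223403]), 'moment': array([-0.00611128, -0.01731291,  0.01585347]), 'grip_width': 0.0937165064470465}
```

View pics/top0.png

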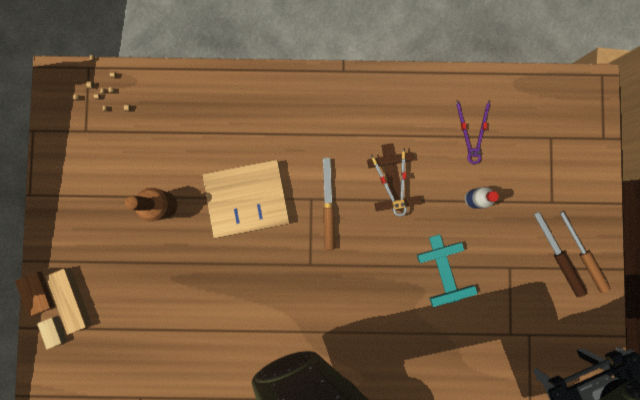

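View pics/scene0.png

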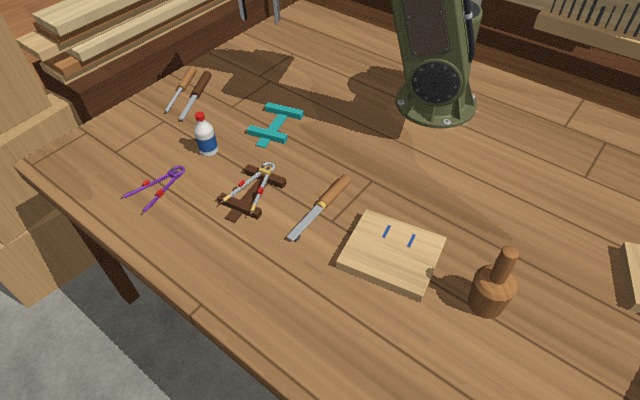

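The top view shows the red-grip dividers at about (393,180) with the brass at (400,208), and the tape marks at (236,216) and (260,212). The chisel is at (328,203) and the mallet at (150,205). The scene view agrees.

```bash
cat > m0.py <<'E'
from h import *
im=cv2.imread('pics/top0.png'); i=ctrl.camera_info('top')
hsv=cv2.cvtColor(im,cv2.COLOR_BGR2HSV)
def blobs(m,box,z,name):
    x0,y0,x1,y1=box; k=np.zeros_like(m); k[y0:y1,x0:x1]=m[y0:y1,x0:x1]
    n,l,s,c=cv2.connectedComponentsWithStats(k)
    for q in range(1,n):
        if s[q,4]>3:
            pts=np.argwhere(l==q)[:,::-1]; rr=cv2.minAreaRect(pts.astype(np.float32))
            print(name,c[q].round(1),s[q,4],onz(i,*c[q],z).round(4),rr[1],rr[2])
red=cv2.inRange(hsv,(0,170,90),(6,255,255))|cv2.inRange(hsv,(172,150,90),(180,255,255))
blobs(red,(350,140,430,225),.04,'red')
blue=cv2.inRange(hsv,(100,100,60),(130,255,255))
blobs(blue,(200,160,290,240),.031,'blue')
dark=cv2.inRange(hsv,(0,0,0),(25,255,75))
for p in [(383,180),(404,180),(400,208),(375,158),(405,152)]: print(p,onz(i,*p,.035).round(4))
for p in [(203,175),(278,160),(288,222),(215,238)]: print('panel',p,onz(i,*p,.03).round(4))
for p in [(328,158),(328,250),(338,203),(482,197)]: print('obs',p,onz(i,*p,.01).round(4))
cv2.imwrite('pics/cr.png',cv2.resize(im[135:225,340:440],None,fx=6,fy=6,interpolation=cv2.INTER_CUBIC))
E
python3 m0.py
```

```text
red [404.1 175.3] 19 [ 0.635  -0.2052  0.04  ] (6.0, 2.0) 90.0
red [382.9 179.7] 22 [ 0.6227 -0.1505  0.04  ] (5.692099571228027, 3.4785051345825195) 71.56504821777344
blue [259.2 210.8] 20 [0.5378 0.1685 0.031 ] (12.355316162109375, 1.3728129863739014) 78.69007110595703
blue [236.2 215.2] 22 [0.5256 0.228  0.031 ] (13.14808177947998, 1.52052640914917) 79.69515228271484
(383, 180) [ 0.6225 -0.1516  0.035 ]
(404, 180) [ 0.6233 -0.2061  0.035 ]
(400, 208) [ 0.5504 -0.196   0.035 ]
(375, 158) [ 0.6797 -0.1304  0.035 ]
(405, 152) [ 0.6965 -0.2084  0.035 ]
panel (203, 175) [0.6292 0.3176 0.03  ]
panel (278, 160) [0.6714 0.1226 0.03  ]
panel (288, 222) [0.51   0.0934 0.03  ]
panel (215, 238) [0.4659 0.2816 0.03  ]
obs (328, 158) [ 0.6815 -0.0082  0.01  ]
obs (328, 250) [ 0.4377 -0.0116  0.01  ]
obs (338, 203) [ 0.5619 -0.0364  0.01  ]
obs (482, 197) [ 0.5834 -0.4179  0.01  ]
```

View pics/cr.png

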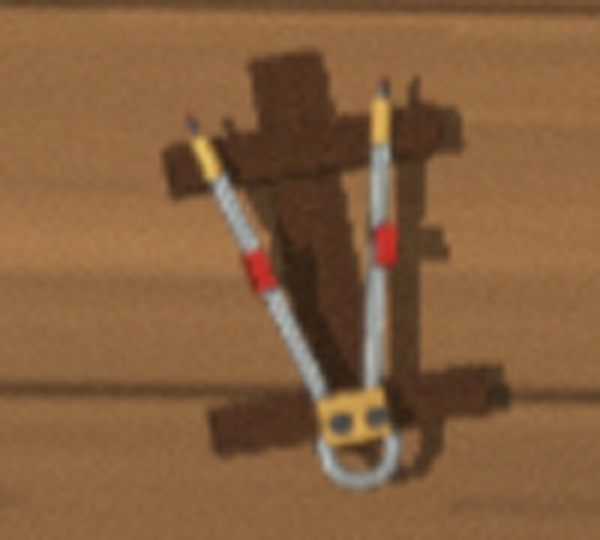

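Dividers' origin is at about (0.629, -0.178) with yaw about 0.22. Next I hover above them.

Request:
move_arm --pt "0.03 -0.008 0 0 0 0.05" --pt "0.07 -0.018 0 0 0 0.1" --pt "0.11 -0.029 0 0 0 0.15" --pt "0.15 -0.039 0 0 0 0.2" --pt "0.19 -0.05 0 0 0 0.25" --fingers 1 --grip_force 20

```text
time_s: 0.52
ee_pos: [0.3776, -0.3784, 0.1742]
eef_rot: [-3.141, 0.0, 0.285]
force: [0.0, -1.3, 2.0]
grip_width: 0.0942
```

Request:
move_arm --pt "0.038 -0.015 0 0 0 0.03" --pt "0.076 -0.031 0 0 0 0.06" --pt "0.114 -0.046 0 0 0 0.09" --pt "0.152 -0.062 0.005 0 0 0.12" --pt "0.19 -0.077 0.01 0 0 0.128"

```text
time_s: 0.93
ee_pos: [0.5383, -0.2505, 0.1642]
eef_rot: [3.142, -0.0, 0.219]
force: [-0.6, -1.2, 0.4]
grip_width: 0.0941
```

Request:
move_arm --pt "0.033 -0.018 0 0 0 0" --pt "0.066 -0.035 0 0 0 0" --pt "0.09 -0.046 0 0 0 0" --pt "0.105 -0.052 0 0 0 0" --pt "0.105 -0.052 0 0 0 0"

```text
time_s: 1.35
ee_pos: [0.6297, -0.1762, 0.1633]
eef_rot: [-3.141, 0.001, 0.223]
force: [0.4, 0.5, -0.2]
grip_width: 0.0942
```

Run:
```python
from h import *
o=ctrl.get_obs(); print(o['time_s'],o['ee_pos'],o['eef_rot'])
im,i=snap('wrist','w1.png'); print(i)
```

```text
1.35 [ 0.62969789 -0.17617541  0.16325984] [-3.14066908e+00  8.03465349e-04  2.22789527e-01]
{'fx': 309.70691628693146, 'fy': 309.70691628693146, 'cx': 316.5432422744074, 'cy': 208.57991414565555, 'rvec': array([-2.2711188 ,  1.81576559,  0.26028764]), 'tvec': array([-0.31035154,  0.52696266,  0.54277893])}
```

View pics/w1.png

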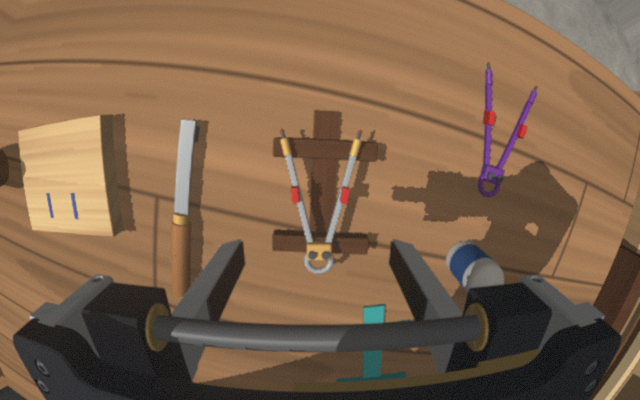

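The wrist view shows red pads at (295,195) and (345,195), brass at (319,251), tips at (283,132) and (361,133), and tapes at (50,205) and (73,206).

```bash
cat > m1.py <<'E'
from h import *
def comps(im,lo,hi,box,mn=8):
    hsv=cv2.cvtColor(im,cv2.COLOR_RGB2HSV); m=cv2.inRange(hsv,np.array(lo),np.array(hi))
    if lo[0]==0 and hi[0]<10: m|=cv2.inRange(hsv,np.array((172,)+tuple(lo[1:])),np.array((180,255,255)))
    x0,y0,x1,y1=box; k=np.zeros_like(m); k[y0:y1,x0:x1]=m[y0:y1,x0:x1]
    n,l,s,c=cv2.connectedComponentsWithStats(k)
    return [(c[q],s[q,4],np.argwhere(l==q)[:,::-1]) for q in range(1,n) if s[q,4]>=mn]
E
python3 - <<'E'
from m1 import *
im=cv2.imread('pics/w1.png')[:,:,::-1].copy(); i=ctrl.camera_info('wrist')
P=[]
for c,a,p in comps(im,(0,150,80),(6,255,255),(270,110,375,215),3):
    z=.04 if c[1]>170 else .028
    w=onz(i,*c,z,True); print('red',c.round(1),a,w.round(4)); P.append(w)
for c,a,p in comps(im,(20,120,120),(32,255,255),(300,235,340,265)):
    print('brass',c.round(1),a,onz(i,*c,.04,True).round(4))
for c,a,p in comps(im,(100,100,50),(130,255,255),(20,170,100,235)):
    q=np.array([onz(i,*x,.031,True)[:2] for x in p]); m=q.mean(0); u=np.linalg.svd(q-m)[2][0]
    print('blue',c.round(1),a,m.round(4),np.degrees(np.arctan2(u[1],u[0]))%180)
E
```

```text
red [294.5 194.2] 108 [ 0.625  -0.1532  0.04  ]
red [344.9 195.4] 110 [ 0.6359 -0.208   0.04  ]
blue [ 49.5 205. ] 27 [0.5265 0.2238] 10.92493530554168
blue [ 73.9 205. ] 39 [0.5394 0.1648] 11.207657012668733
```

Request:
move_arm --pt "0 0.0045 0.03 0 0 0.05" --pt "0 0.0045 0.065 0 0 0.05" --pt "0 0.0045 0.1 0 0 0.05" --pt "0 0.0045 0.13 0 0 0.05" --pt "0 0.0045 0.145 0 0 0.05"

```text
time_s: 1.82
ee_pos: [0.6263, -0.1834, 0.0151]
eef_rot: [-3.139, 0.005, 0.193]
force: [1.1, -0.0, 0.1]
grip_width: 0.0941
```

Request:
move_arm --pt "0 0 0.005 0 0 0" --pt "0 0 0.006 0 0 0" --pt "0 0 0.006 0 0 0" --pt "0 0 0.006 0 0 0" --pt "0 0 0.006 0 0 0"

```text
time_s: 2.23
ee_pos: [0.6297, -0.1834, 0.0149]
eef_rot: [3.14, -0.002, 0.194]
force: [0.4, 0.1, 1.3]
grip_width: 0.094
```

Run:
```python
from m1 import *
o=ctrl.get_obs(); print(o['time_s'],o['ee_pos'],o['eef_rot'],o['force'])
im,i=snap('wrist','w2.png'); 
for c,a,p in comps(im,(0,150,80),(6,255,255),(220,60,420,340),3):
    for z in (.028,.04): print('red',c.round(1),a,onz(i,*c,z,True).round(4))
```

```text
2.2333 [ 0.62968043 -0.18342155  0.01491858] [ 3.14039852e+00 -1.92058620e-03  1.93580388e-01] [0.42780045 0.08981052 1.34098547]
red [376.8 133.6] 5 [ 0.7106 -0.2066  0.028 ]
red [376.8 133.6] 5 [ 0.7105 -0.2042  0.04  ]
red [241.  136.5] 6 [ 0.6924 -0.1215  0.028 ]
red [241.  136.5] 6 [ 0.6935 -0.1243  0.04  ]
red [269.  245.3] 312 [ 0.622  -0.1511  0.028 ]
red [269.  245.3] 312 [ 0.6274 -0.1521  0.04  ]
red [353.3 244.2] 326 [ 0.634  -0.2083  0.028 ]
red [353.3 244.2] 326 [ 0.6387 -0.2058  0.04  ]
```

View pics/w2.png

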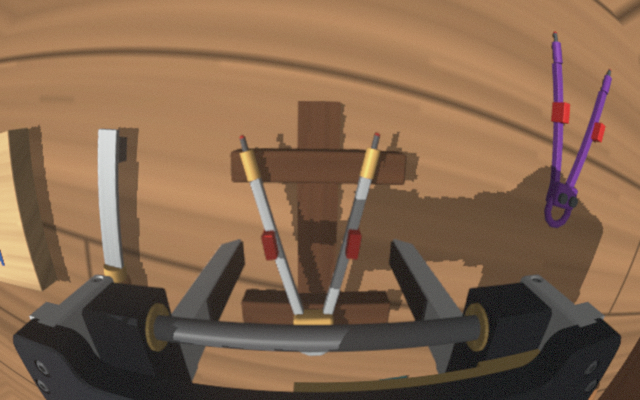

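The fingers straddle the grips. The tips at (241,136) and (377,134) put the origin at about (0.632, -0.179), yaw 0.209, so I nudge over and close partly.

Request:
move_arm --pt "0.002 -0.002 0.003 0 0 -0.03" --pt "0.003 -0.004 0.004 0 0 -0.03" --pt "0.003 -0.004 0.004 0 0 -0.03" --pt "0.003 -0.004 0.004 0 0 -0.03" --pt "0.003 -0.004 0.004 0 0 -0.03"

```text
time_s: 2.7
ee_pos: [0.6313, -0.1784, 0.0093]
eef_rot: [-3.142, 0.0, 0.21]
force: [-0.0, 0.4, 0.9]
grip_width: 0.094
```

Request:
move_arm --pt "0 0 0 0 0 0" --pt "0 0 0 0 0 0" --pt "0 0 0 0 0 0" --pt "0 0 0 0 0 0" --pt "0 0 0 0 0 0" --fingers 0.19 --grip_force 25

```text
time_s: 3.12
ee_pos: [0.6313, -0.1785, 0.0094]
eef_rot: [3.142, -0.0, 0.209]
force: [-0.0, -0.3, 0.7]
grip_width: 0.0642
```

Request:
move_arm --pt "0 0 0 0 0 0" --pt "0 0 0 0 0 0" --pt "0 0 0 0 0 0" --pt "0 0 0 0 0 0" --pt "0 0 0 0 0 0"

```text
time_s: 3.53
ee_pos: [0.6313, -0.1785, 0.0094]
eef_rot: [-3.142, -0.0, 0.209]
force: [1.0, 0.1, -0.4]
grip_width: 0.056
```

Request:
move_arm --pt "0 0 -0.005 0 0 0" --pt "0 0 -0.015 0 0 0" --pt "0 0 -0.03 0 0 0" --pt "0 0 -0.045 0 0 0" --pt "0 0 -0.06 0 0 0"

```text
time_s: 3.95
ee_pos: [0.6314, -0.1786, 0.0711]
eef_rot: [3.141, -0.001, 0.209]
force: [0.1, -0.9, 0.3]
grip_width: 0.0558
```

Request:
move_arm --pt "0 0 -0.02 0 0 0" --pt "0 0 -0.04 0 0 0" --pt "0 0 -0.055 0 0 0" --pt "0 0 -0.06 0 0 0" --pt "0 0 -0.06 0 0 0"

```text
time_s: 4.37
ee_pos: [0.6319, -0.1787, 0.1314]
eef_rot: [3.14, -0.003, 0.209]
force: [0.4, 0.1, -0.2]
grip_width: 0.0562
```

Run:
```python
from m1 import *
o=ctrl.get_obs(); print(o['time_s'],o['ee_pos'],o['eef_rot'],o['force'],o['grip_width'])
im,i=snap('wrist','w3.png'); 
for c,a,p in comps(im,(0,150,60),(6,255,255),(200,60,420,340),3): print('red',c.round(1),a,onz(i,*c,o['ee_pos'][2]+.019,True).round(4))
for c,a,p in comps(im,(100,100,50),(130,255,255),(0,120,150,300)):
    q=np.array([onz(i,*x,.031,True)[:2] for x in p]); m=q.mean(0); u=np.linalg.svd(q-m)[2][0]
    print('blue',c.round(1),a,m.round(4),np.degrees(np.arctan2(u[1],u[0]))%180)
```

```text
4.3667 [ 0.63185781 -0.1787171   0.13136162] [ 3.14008915e+00 -2.57974131e-03  2.09381245e-01] [ 0.3668611   0.12097347 -0.19088127] 0.0562027593832813
red [289.3 204. ] 135 [ 0.6575 -0.1552  0.1504]
red [344.4 204.2] 137 [ 0.6646 -0.1898  0.1504]
blue [ 35.2 215.4] 28 [0.5282 0.2251] 11.242059690084005
blue [ 59.3 216.4] 40 [0.5399 0.1658] 11.739186203223454
```

View pics/w3.png

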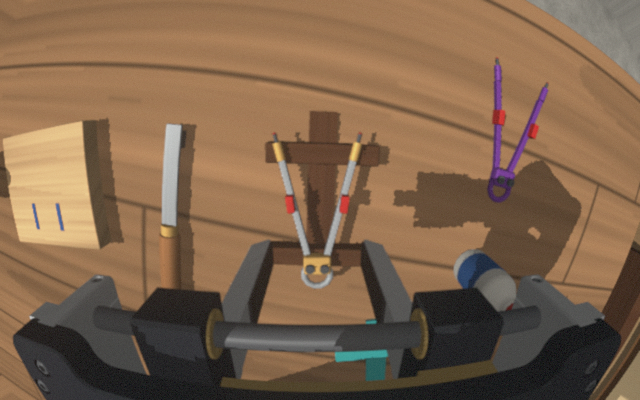

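The dividers stayed on the cradle, with pads at (289,204) and (344,204), so the grasp slipped or missed. I'll check the geometry.

Run:
```python
from m1 import *
o=ctrl.get_obs(); i=ctrl.camera_info('wrist'); T=R.from_euler('xyz',o['eef_rot']); e=np.array(o['ee_pos'])
c=ray(i,316,208,True)[0]; print('cam in tool',T.inv().apply(c-e).round(4),'axis',T.inv().apply(ray(i,i['cx'],i['cy'],True)[1]).round(3))
for s in (-1,1):
  for z in (0,-.019,-.06): print(s,z,proj(i,e+T.apply([0,s*.028,z]),True).round(1))
im=cv2.imread('pics/w3.png')[:,:,::-1].copy()
for c,a,p in comps(im,(0,150,60),(6,255,255),(200,60,420,340),3): print('red',c.round(1),a,onz(i,*c,.036,True).round(4))
for c,a,p in comps(im,(0,120,60),(8,255,255),(260,120,380,150),1): print('tip',c.round(1),a,onz(i,*c,.028,True).round(4))
```

```text
cam in tool [ 0.0826 -0.0003 -0.2097] axis [-0.28   0.001  0.96 ]
-1 0 [278.4 236.8]
-1 -0.019 [275.2 247.1]
-1 -0.06 [266.2 276.3]
1 0 [355.1 236.7]
1 -0.019 [358.4 247. ]
1 -0.06 [367.6 276.2]
red [289.3 204. ] 135 [ 0.6246 -0.1516  0.036 ]
red [344.4 204.2] 137 [ 0.6359 -0.2066  0.036 ]
tip [273.8 132.6] 5 [ 0.692  -0.1219  0.028 ]
tip [360. 133.] 3 [ 0.7095 -0.2065  0.028 ]
```

Run:
```python
from m1 import *
w=cv2.imread('pics/w3.png'); a=cv2.resize(w[185:305,220:420],None,fx=2.9,fy=2.9)
s,i=snap('scene'); o=ctrl.get_obs(); e=o['ee_pos']; print(e)
T=R.from_euler('xyz',o['eef_rot'])
s=s[:,:,::-1].copy()
P=[proj(i,e+T.apply([0,y,z])) for y in(-.028,.028) for z in (0,-.019,-.06)]; print(np.round(P,1))
u,v=np.mean(P,0).astype(int); x0=max(u-50,0);y0=max(v-45,0)
b=cv2.resize(s[y0:y0+90,x0:x0+110],None,fx=5,fy=5,interpolation=cv2.INTER_CUBIC)[:,:580]
for p in P: cv2.circle(b,tuple(int(5*t) for t in (p-[x0,y0])),3,(255,0,255),-1)
print(a.shape,b.shape)
h=max(a.shape[1],b.shape[1]); pad=lambda q:cv2.copyMakeBorder(q,0,0,0,h-q.shape[1],cv2.BORDER_CONSTANT)
f=np.vstack([pad(a),pad(b)]); f=cv2.resize(f,None,fx=.75,fy=.75); print(f.shape); cv2.imwrite('pics/z3.png',f)
```

```text
[ 0.63096949 -0.17841904  0.12876877]
[[254.8 163.2]
 [253.8 157.3]
 [251.4 144. ]
 [234.9 156.2]
 [233.6 150.3]
 [230.7 137. ]]
(348, 580, 3) (450, 550, 3)
(598, 435, 3)
```

View pics/z3.png

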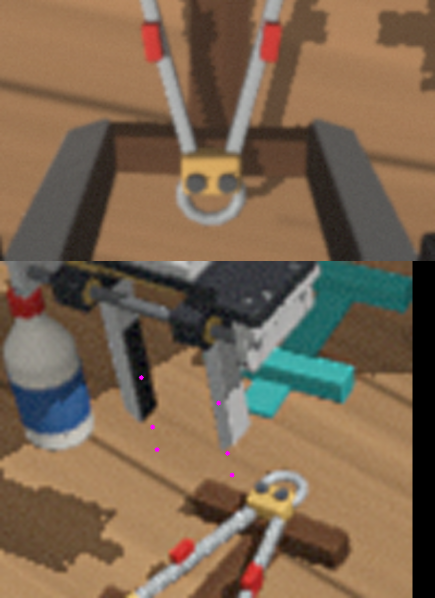

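Run:
```python
from m1 import *
o=ctrl.get_obs(); i=ctrl.camera_info('wrist'); T=R.from_euler('xyz',o['eef_rot']); e=np.array(o['ee_pos'])
for x in (-.008,0,.008):
  for z in (0,-.019,-.03,-.04,-.05): print(x,z,[proj(i,e+T.apply([x,s*.028,z]),True).round(1).tolist() for s in(-1,1)])
s=ctrl.camera_info('scene')
def tri(pw,ps):
    c1,d1=ray(i,*pw,True); c2,d2=ray(s,*ps); d1/=np.linalg.norm(d1); d2/=np.linalg.norm(d2)
    A=np.stack([d1,-d2],1); t=np.linalg.lstsq(A,c2-c1,rcond=None)[0]; p=c1+t[0]*d1;q=c2+t[1]*d2
    return T.inv().apply((p+q)/2-e).round(4),np.linalg.norm(p-q).round(4)
print(tri((261,240.6),(254.1,156.0)),tri((373,240.6),(232.5,148.0)))
```

```text
-0.008 0 [[278.9, 246.8], [354.6, 246.7]]
-0.008 -0.019 [[275.8, 257.8], [357.8, 257.7]]
-0.008 -0.03 [[273.7, 265.0], [359.9, 264.9]]
-0.008 -0.04 [[271.7, 272.1], [361.9, 272.0]]
-0.008 -0.05 [[269.6, 280.0], [364.2, 279.9]]
0 0 [[278.4, 236.8], [355.1, 236.7]]
0 -0.019 [[275.2, 247.1], [358.4, 246.9]]
0 -0.03 [[273.1, 253.8], [360.5, 253.7]]
0 -0.04 [[271.0, 260.6], [362.7, 260.5]]
0 -0.05 [[268.7, 268.1], [365.0, 267.9]]
0.008 0 [[277.9, 226.4], [355.5, 226.3]]
0.008 -0.019 [[274.6, 236.0], [358.9, 235.9]]
0.008 -0.03 [[272.4, 242.3], [361.2, 242.2]]
0.008 -0.04 [[270.2, 248.7], [363.4, 248.6]]
0.008 -0.05 [[267.9, 255.7], [365.8, 255.5]]
(array([ 0.0088, -0.0354, -0.0323]), np.float64(0.0025)) (array([ 0.0019,  0.0343, -0.0226]), np.float64(0.0095))
```

The fingertips really end about 25–28 mm short of the reported TCP: both views agree, and the fingers closed above the pads. I'll go correspondingly lower, to a reported z of about -0.012, and check force on the way.

Request:
move_arm --pt "0 0 0.01 0 0 0" --pt "0 0 0.02 0 0 0" --pt "0 0 0.035 0 0 0" --pt "0 0 0.05 0 0 0" --pt "0 0 0.065 0 0 0" --fingers 1

```text
time_s: 4.88
ee_pos: [0.6304, -0.1782, 0.0616]
eef_rot: [-3.14, 0.002, 0.209]
force: [0.8, 0.4, 0.1]
grip_width: 0.0861
```

Request:
move_arm --pt "0 0 0.01 0 0 0" --pt "0 0 0.02 0 0 0" --pt "0 0 0.03 0 0 0" --pt "0 0 0.04 0 0 0" --pt "0 0 0.05 0 0 0"

```text
time_s: 5.3
ee_pos: [0.6313, -0.1785, 0.0135]
eef_rot: [3.141, -0.0, 0.209]
force: [-0.3, -0.0, -0.0]
grip_width: 0.0941
```

Request:
move_arm --pt "0 0 0.006 0 0 0" --pt "0 0 0.012 0 0 0" --pt "0 0 0.017 0 0 0" --pt "0 0 0.02 0 0 0" --pt "0 0 0.02 0 0 0"

```text
time_s: 5.72
ee_pos: [0.6311, -0.1785, -0.0062]
eef_rot: [-3.141, 0.001, 0.209]
force: [-0.4, 0.1, 0.3]
grip_width: 0.0939
```

Run:
```python
from m1 import *
o=ctrl.get_obs(); e=o['ee_pos'];print(o['time_s'],e,o['force'],o['grip_width'])
T=R.from_euler('xyz',o['eef_rot'])
w,i=snap('wrist'); s,k=snap('scene')
cv2.imwrite('pics/z4.png',np.vstack([cv2.resize(w[190:310,200:440],None,fx=2.2,fy=2.2),cv2.resize(s[150:225,200:310],None,fx=4.8,fy=4.2,interpolation=cv2.INTER_CUBIC)])[:,:,::-1])if 0 else cv2.imwrite('pics/z4.png',np.vstack([cv2.resize(w[190:310,200:440],(528,264)),cv2.resize(s[150:225,200:310],(528,320),interpolation=cv2.INTER_CUBIC)])[:,:,::-1])
for c,a,p in comps(w,(0,150,60),(6,255,255),(200,60,420,340),3): print('red',c.round(1),a)
for z in (-.02,-.03): print([proj(i,e+T.apply([.008,s*.047,z]),True).round(1).tolist() for s in(-1,1)])
```

```text
5.7167 [ 0.63106143 -0.17846822 -0.00621972] [-0.35576255  0.10165203  0.27564848] 0.09389387294801642
red [242.2 141. ] 10
red [393.3 141. ] 11
red [271.8 262. ] 371
red [364.2 261.9] 416
[[246.5, 236.3], [387.0, 236.1]]
[[243.2, 242.0], [390.3, 241.8]]
```

View pics/z4.png

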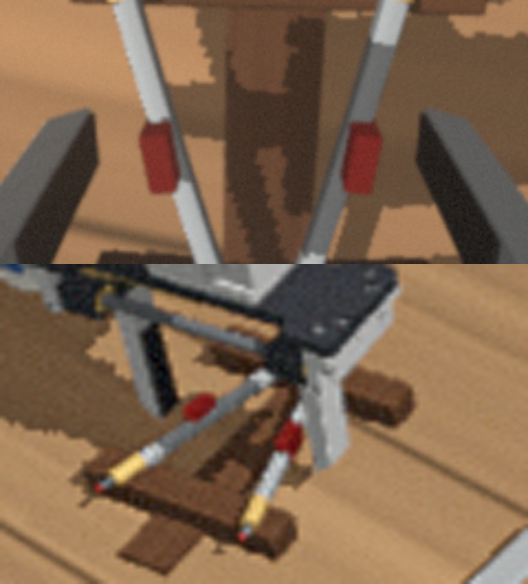

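At reported z = -0.006 there is no contact, which confirms the offset. The tips are level with the pads, at crop rows 110–190. I go 8 mm further down and close.

Request:
move_arm --pt "0 0 0.003 0 0 0" --pt "0 0 0.006 0 0 0" --pt "0 0 0.008 0 0 0" --pt "0 0 0.008 0 0 0" --pt "0 0 0.008 0 0 0"

```text
time_s: 6.23
ee_pos: [0.6312, -0.1785, -0.0138]
eef_rot: [-3.141, 0.0, 0.209]
force: [0.4, -0.2, -1.2]
grip_width: 0.0942
```

Request:
move_arm --pt "0 0 0 0 0 0" --pt "0 0 0 0 0 0" --pt "0 0 0 0 0 0" --pt "0 0 0 0 0 0" --pt "0 0 0 0 0 0" --fingers 0.17 --grip_force 25

```text
time_s: 6.65
ee_pos: [0.6313, -0.1785, -0.0136]
eef_rot: [3.142, -0.0, 0.209]
force: [-0.2, -0.0, -0.1]
grip_width: 0.0642
```

Request:
move_arm --pt "0 0 0 0 0 0" --pt "0 0 0 0 0 0" --pt "0 0 0 0 0 0" --pt "0 0 0 0 0 0" --pt "0 0 0 0 0 0"

```text
time_s: 7.07
ee_pos: [0.6313, -0.1786, -0.0136]
eef_rot: [3.142, -0.0, 0.209]
force: [-0.1, 0.1, 0.4]
grip_width: 0.0554
```

Request:
move_arm --pt "0 0 -0.005 0 0 0" --pt "0 0 -0.01 0 0 0" --pt "0 0 -0.02 0 0 0" --pt "0 0 -0.03 0 0 0" --pt "0 0 -0.03 0 0 0"

```text
time_s: 7.48
ee_pos: [0.6325, -0.1789, 0.0194]
eef_rot: [3.14, -0.003, 0.209]
force: [0.2, -0.1, -1.0]
grip_width: 0.0553
```

Run:
```python
from m1 import *
o=ctrl.get_obs(); e=o['ee_pos'];print(o['time_s'],e,o['force'],o['grip_width'])
w,i=snap('wrist','w5.png')
for c,a,p in comps(w,(0,150,60),(6,255,255),(200,60,440,340),3): print('red',c.round(1),a)
```

```text
7.4833 [ 0.63252564 -0.17894337  0.01943221] [ 0.24455567 -0.14674384 -0.96140089] 0.05525495939153312
red [378.  140.4] 11
red [252.9 141.2] 11
red [356.9 267.9] 439
red [276.2 269. ] 405
```

The dividers lifted: weight is felt and the tips moved with the hand. Next comes the carry to the panel, higher up.

Request:
move_arm --pt "0 0 -0.02 0 0 0" --pt "0 -0.005 -0.04 0 0 0" --pt "-0.004 -0.02 -0.055 0 0 0" --pt "-0.01 -0.045 -0.06 0 0 0" --pt "-0.017 -0.075 -0.06 0 0 0"

```text
time_s: 7.95
ee_pos: [0.5993, -0.109, 0.0777]
eef_rot: [3.14, -0.002, 0.208]
force: [-0.4, 0.7, -1.5]
grip_width: 0.0552
```

Request:
move_arm --pt "-0.008 -0.035 0 0 0 0" --pt "-0.016 -0.07 0 0 0 0" --pt "-0.025 -0.105 0 0 0 0" --pt "-0.033 -0.14 0 0 0 0" --pt "-0.042 -0.175 0 0 0 0"

```text
time_s: 8.37
ee_pos: [0.5205, 0.0551, 0.0763]
eef_rot: [-3.142, -0.0, 0.209]
force: [1.2, 0.5, -0.3]
grip_width: 0.0547
```

Request:
move_arm --pt "-0.008 -0.035 0 0 0 0" --pt "-0.016 -0.07 0 0 0 0" --pt "-0.025 -0.1 0 0 0 0" --pt "-0.031 -0.125 0 0 0 0" --pt "-0.033 -0.136 0 0 0 0"

```text
time_s: 8.78
ee_pos: [0.4595, 0.1821, 0.0764]
eef_rot: [-3.141, 0.0, 0.211]
force: [0.4, -0.8, -0.5]
grip_width: 0.0555
```

Request:
move_arm --pt "0 0 0.01 0 0 0" --pt "0 0 0.02 0 0 0" --pt "0 0 0.025 0 0 0" --pt "0 0 0.025 0 0 0" --pt "0 0 0.025 0 0 0"

```text
time_s: 9.2
ee_pos: [0.4612, 0.179, 0.0508]
eef_rot: [3.141, 0.001, 0.208]
force: [0.4, -0.3, -0.7]
grip_width: 0.0551
```

```bash
cat > m2.py <<'E'
from m1 import *
import sys
def meas(name):
    o=ctrl.get_obs(); e=o['ee_pos'];print(o['time_s'],e.round(4),o['eef_rot'].round(4),o['force'].round(2),o['grip_width'].round(4))
    w,i=snap('wrist',name); T=R.from_euler('xyz',o['eef_rot'])
    tips=[]; marks=[]
    for c,a,p in comps(w,(0,140,60),(6,255,255),(200,60,440,240),3):
        q=onz(i,*c,e[2]+.0416,True); tips.append(q); print('tip',c.round(1),a,q.round(4))
    for c,a,p in comps(w,(100,100,50),(130,255,255),(150,60,500,300)):
        q=np.array([onz(i,*x,.031,True)[:2] for x in p]); m=q.mean(0); u=np.linalg.svd(q-m)[2][0]
        print('blue',c.round(1),a,m.round(4),(np.degrees(np.arctan2(u[1],u[0]))+90)%180-90); marks.append(np.append(m,.031))
    if len(tips)==2 and len(marks)==2:
        for n,l in(('tips',tips),('marks',marks)):
            l.sort(key=lambda q:-q[1]); d=l[0]-l[1]; print(n,'gap',np.hypot(*d[:2]).round(4),'yaw',np.arctan2(-d[0],d[1]).round(4))
        print('move tool frame',T.inv().apply(np.mean(marks,0)-np.mean(tips,0)).round(4))
    return w
if __name__=='__main__': meas(sys.argv[1])
E
python3 m2.py w6.png
```

```text
Traceback (most recent call last):
  File "m2.py", line 17, in <module>
    if __name__=='__main__': meas(sys.argv[1])
                             ~~~~^^^^^^^^^^^^^
  File "m2.py", line 4, in meas
    o=ctrl.get_obs(); e=o['ee_pos'];print(o['time_s'],e.round(4),o['eef_rot'].round(4),o['force'].round(2),o['grip_width'].round(4))
                                                                                                           ^^^^^^^^^^^^^^^^^^^^^
AttributeError: 'float' object has no attribute 'round'
```

```bash
sed -i "s/o\['grip_width'\].round(4)/round(o['grip_width'],4)/" m2.py; python3 m2.py w6.png
```

```text
9.2 [0.4612 0.179  0.0508] [3.1414e+00 1.2000e-03 2.0800e-01] [ 0.37 -0.33 -0.65] 0.0551
tip [253.  141.5] 6 [0.5243 0.2279 0.0924]
tip [378.3 140.9] 10 [0.5387 0.161  0.0924]
blue [271.9 133.5] 371 [0.5262 0.2265] 12.048622905148306
blue [353.6 133.7] 388 [0.5383 0.1673] 12.46848806675547
tips gap 0.0685 yaw 0.2115
marks gap 0.0604 yaw 0.2024
move tool frame [ 0.0013 -0.0023  0.0613]
```

View pics/w6.png

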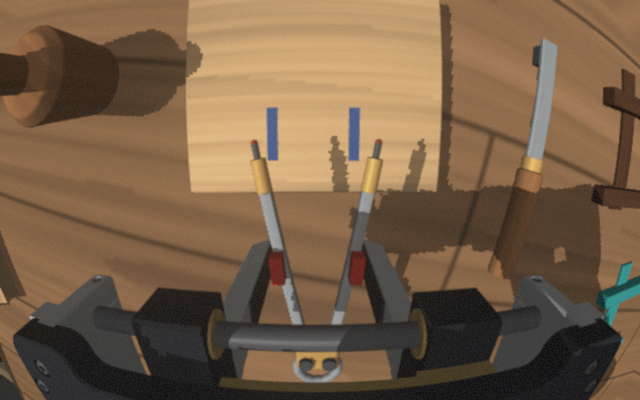

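The tips at (253,141) and (378,141) are straddling the tapes. I align, descend most of the way and squeeze to 51 mm.

Request:
move_arm --pt "0.001 -0.001 0.008 0 0 0" --pt "0.001 -0.002 0.016 0 0 0" --pt "0.001 -0.002 0.024 0 0 0" --pt "0.001 -0.002 0.03 0 0 0" --pt "0.001 -0.002 0.03 0 0 0" --fingers 0.085 --grip_force 25

```text
time_s: 9.67
ee_pos: [0.4607, 0.1818, 0.0197]
eef_rot: [3.141, 0.002, 0.209]
force: [-0.5, 0.3, -1.6]
grip_width: 0.0509
```

Request:
move_arm --pt "0 0 0 0 0 0" --pt "0 0 0 0 0 0" --pt "0 0 0 0 0 0" --pt "0 0 0 0 0 0" --pt "0 0 0 0 0 0"

```text
time_s: 10.08
ee_pos: [0.4617, 0.1821, 0.0216]
eef_rot: [-3.142, -0.0, 0.209]
force: [0.4, -0.2, -1.0]
grip_width: 0.0513
```

```bash
cat > m3.py <<'E'
from m2 import *
w=meas(sys.argv[1]); s,k=snap('scene',sys.argv[2]); i=ctrl.camera_info('wrist')
# tip heights by triangulating the red tips, wrist x scene
S=[]
hsv=cv2.cvtColor(s,cv2.COLOR_RGB2HSV)
W=[c for c,a,p in comps(w,(0,140,60),(6,255,255),(200,60,440,240),3)]
for c,a,p in comps(s,(0,130,50),(8,255,255),(330,200,460,300),1):
    for pw in W:
        c1,d1=ray(i,*pw,True);c2,d2=ray(k,*c);d1/=np.linalg.norm(d1);d2/=np.linalg.norm(d2)
        t=np.linalg.lstsq(np.stack([d1,-d2],1),c2-c1,rcond=None)[0];P=c1+t[0]*d1;Q=c2+t[1]*d2
        if np.linalg.norm(P-Q)<.008: print('tri',c.round(1),a,((P+Q)/2).round(4),np.linalg.norm(P-Q).round(4))
E
python3 m3.py w7.png s7.png
```

```text
10.0833 [0.4617 0.1821 0.0216] [-3.1415e+00 -4.0000e-04  2.0940e-01] [ 0.35 -0.24 -1.  ] 0.0513
tip [259.  141.2] 6 [0.5255 0.2279 0.0632]
tip [372.  140.5] 8 [0.5386 0.1677 0.0632]
blue [270.5 133.8] 453 [0.5283 0.2268] 13.659610184007704
blue [363.4 131.4] 413 [0.5423 0.1684] 9.576050466667795
tips gap 0.0616 yaw 0.2139
marks gap 0.06 yaw 0.2355
move tool frame [0.0032 0.0009 0.0322]
tri [413. 231.] 1 [0.5254 0.2278 0.0653] 0.0007
```

Request:
move_arm --pt "0.001 0.001 0.004 0 0 0" --pt "0.002 0.001 0.008 0 0 0" --pt "0.002 0.001 0.011 0 0 0" --pt "0.002 0.001 0.013 0 0 0" --pt "0.002 0.001 0.013 0 0 0" --fingers 0.077

```text
time_s: 10.6
ee_pos: [0.4634, 0.1814, 0.0077]
eef_rot: [3.141, 0.001, 0.209]
force: [-0.2, 0.9, -0.9]
grip_width: 0.0506
```

Request:
move_arm --pt "0 0 0 0 0 0" --pt "0 0 0 0 0 0" --pt "0 0 0 0 0 0" --pt "0 0 0 0 0 0" --pt "0 0 0 0 0 0"

```text
time_s: 11.02
ee_pos: [0.4638, 0.1816, 0.0084]
eef_rot: [-3.142, -0.0, 0.209]
force: [0.1, -1.1, -0.0]
grip_width: 0.051
```

```bash
python3 m3.py w8.png s8.png
python3 - <<'E'
import cv2,numpy as np
w=cv2.imread('pics/w8.png');s=cv2.imread('pics/s8.png')
cv2.imwrite('pics/z8.png',np.vstack([cv2.resize(w[85:185,230:410],(540,300),interpolation=cv2.INTER_CUBIC),cv2.resize(s[205:265,340:448],(540,300),interpolation=cv2.INTER_CUBIC)]))
E
```

```text
11.0167 [0.4638 0.1816 0.0084] [-3.1416e+00 -2.0000e-04  2.0940e-01] [ 0.08 -1.08 -0.03] 0.051
tip [260.3 140.9] 7 [0.5279 0.2266 0.05  ]
tip [371.5 140.5] 8 [0.5406 0.1674 0.05  ]
blue [266. 129.] 347 [0.5337 0.2277] 15.654078096746389
blue [364.8 130.1] 369 [0.5453 0.1692] 8.44734757321595
tips gap 0.0606 yaw 0.2114
marks gap 0.0596 yaw 0.1961
move tool frame [ 0.0055 -0.0003  0.019 ]
tri [386. 226.] 1 [0.5406 0.168  0.0524] 0.0004
tri [412. 235.] 1 [0.5273 0.2273 0.0521] 0.0025
```

View pics/z8.png

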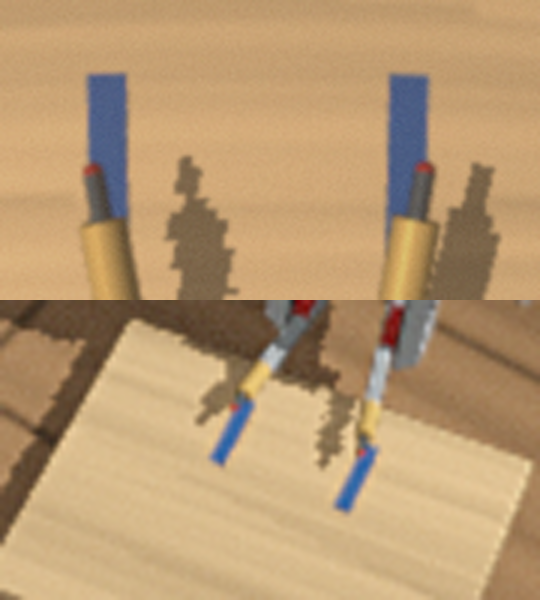

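The tips lie over the tape's near half, as shown. I measure the lateral error using the unobstructed far half of the strips.

```bash
cat > m4.py <<'E'
from m2 import *
def lat(name):
    w=cv2.imread('pics/'+name)[:,:,::-1].copy(); i=ctrl.camera_info('wrist'); o=ctrl.get_obs(); e=o['ee_pos']; T=R.from_euler('xyz',o['eef_rot'])
    tl=sorted([c for c,a,p in comps(w,(0,140,60),(6,255,255),(200,60,440,240),3)],key=lambda c:c[0])
    mk=sorted([p for c,a,p in comps(w,(100,100,50),(130,255,255),(150,60,500,300))],key=lambda p:p[:,0].mean())
    for c,p in zip(tl,mk):
        p=p[p[:,1]<c[1]-6]; far=p[:,1].min()
        q=np.array([T.inv().apply(onz(i,*x,.031,True)-e) for x in p]); f=np.polyfit(q[:,0],q[:,1],1)
        t=[T.inv().apply(onz(i,*c,z,True)-e) for z in (e[2]+.0416,e[2]+.044)]
        print('strip slope',f[0].round(3),'far end x',q[:,0].max().round(4),'tip x,y',t[0][:2].round(4),'tip y - strip y (tool y, + = right):',[(x[1]-np.polyval(f,x[0])).round(4) for x in t])
if __name__=='__main__': lat(sys.argv[1])
E
python3 m4.py w8.png
```

```text
strip slope 0.023 far end x 0.0891 tip x,y [ 0.072  -0.0308] tip y - strip y (tool y, + = right): [np.float64(0.0003), np.float64(0.0007)]
strip slope -0.016 far end x 0.0889 tip x,y [0.0722 0.0298] tip y - strip y (tool y, + = right): [np.float64(0.0003), np.float64(-0.0001)]
```

Both tips are centred within 1 mm and about 3 mm beyond the strip centre along its length. I lower 2 mm, then hold.

Request:
move_arm --pt "-0.001 0 0.001 0 0 0" --pt "-0.001 0 0.002 0 0 0" --pt "-0.001 0 0.002 0 0 0" --pt "-0.001 0 0.002 0 0 0" --pt "-0.001 0 0.002 0 0 0"

```text
time_s: 11.53
ee_pos: [0.4628, 0.1813, 0.0063]
eef_rot: [-3.142, 0.0, 0.209]
force: [0.4, -0.7, -0.1]
grip_width: 0.0508
```

Request:
move_arm --pt "0 0 0 0 0 0" --pt "0 0 0 0 0 0" --pt "0 0 0 0 0 0" --pt "0 0 0 0 0 0" --pt "0 0 0 0 0 0"

```text
time_s: 11.95
ee_pos: [0.4628, 0.1813, 0.0064]
eef_rot: [-3.142, -0.0, 0.209]
force: [0.4, 0.4, -0.8]
grip_width: 0.0509
```

```bash
python3 m3.py w9.png s9.png; python3 m4.py w9.png
```

```text
11.95 [0.4628 0.1813 0.0064] [-3.1416 -0.      0.2094] [ 0.4   0.36 -0.8 ] 0.0509
tip [260.2 141. ] 8 [0.5268 0.2264 0.048 ]
tip [371.3 140.6] 7 [0.5395 0.1672 0.048 ]
blue [265.2 127.8] 352 [0.5335 0.2277] 16.356547563462755
blue [365.3 129. ] 392 [0.5451 0.1692] 7.577347590245978
tips gap 0.0605 yaw 0.212
marks gap 0.0597 yaw 0.1958
move tool frame [ 0.0063 -0.0003  0.017 ]
tri [386. 226.] 1 [0.5396 0.1678 0.051 ] 0.0001
strip slope 0.022 far end x 0.0901 tip x,y [ 0.072  -0.0308] tip y - strip y (tool y, + = right): [np.float64(0.0004), np.float64(0.0009)]
strip slope 0.021 far end x 0.0895 tip x,y [0.0721 0.0297] tip y - strip y (tool y, + = right): [np.float64(0.0006), np.float64(0.0002)]
```

Centred within 0.9 mm, with the underside 12–15 mm above the panel. I hold for more than 3 s.

Request:
move_arm --pt "0 0 0 0 0 0" --pt "0 0 0 0 0 0" --pt "0 0 0 0 0 0" --pt "0 0 0 0 0 0" --pt "0 0 0 0 0 0"

```text
time_s: 12.47
ee_pos: [0.4628, 0.1813, 0.0064]
eef_rot: [3.142, -0.0, 0.209]
force: [0.1, 0.0, -1.3]
grip_width: 0.0507
```

Request:
move_arm --pt "0 0 0 0 0 0" --pt "0 0 0 0 0 0" --pt "0 0 0 0 0 0" --pt "0 0 0 0 0 0" --pt "0 0 0 0 0 0"

```text
time_s: 12.88
ee_pos: [0.4628, 0.1813, 0.0063]
eef_rot: [-3.142, 0.0, 0.209]
force: [-0.2, -0.6, 0.0]
grip_width: 0.0508
```

Request:
move_arm --pt "0 0 0 0 0 0" --pt "0 0 0 0 0 0" --pt "0 0 0 0 0 0" --pt "0 0 0 0 0 0" --pt "0 0 0 0 0 0"

```text
time_s: 13.3
ee_pos: [0.4628, 0.1813, 0.0064]
eef_rot: [-3.142, 0.0, 0.209]
force: [0.1, -0.7, -1.1]
grip_width: 0.0508
```

Request:
move_arm --pt "0 0 0 0 0 0" --pt "0 0 0 0 0 0" --pt "0 0 0 0 0 0" --pt "0 0 0 0 0 0" --pt "0 0 0 0 0 0"

```text
time_s: 13.72
ee_pos: [0.4628, 0.1813, 0.0063]
eef_rot: [-3.142, 0.0, 0.209]
force: [0.3, -0.8, -1.2]
grip_width: 0.0508
```

Request:
move_arm --pt "0 0 0 0 0 0" --pt "0 0 0 0 0 0" --pt "0 0 0 0 0 0" --pt "0 0 0 0 0 0" --pt "0 0 0 0 0 0"

```text
time_s: 14.13
ee_pos: [0.4628, 0.1813, 0.0063]
eef_rot: [3.142, 0.0, 0.209]
force: [-0.8, 0.8, -0.4]
grip_width: 0.0508
```

Request:
move_arm --pt "0 0 0 0 0 0" --pt "0 0 0 0 0 0" --pt "0 0 0 0 0 0" --pt "0 0 0 0 0 0" --pt "0 0 0 0 0 0"

```text
time_s: 14.55
ee_pos: [0.4628, 0.1813, 0.0063]
eef_rot: [-3.142, 0.0, 0.209]
force: [-0.0, 0.1, -0.3]
grip_width: 0.0509
```

Request:
move_arm --pt "0 0 0 0 0 0" --pt "0 0 0 0 0 0" --pt "0 0 0 0 0 0" --pt "0 0 0 0 0 0" --pt "0 0 0 0 0 0"

```text
time_s: 14.97
ee_pos: [0.4628, 0.1813, 0.0063]
eef_rot: [-3.142, 0.0, 0.209]
force: [-0.3, -0.8, -0.4]
grip_width: 0.0507
```

Request:
move_arm --pt "0 0 0 0 0 0" --pt "0 0 0 0 0 0" --pt "0 0 0 0 0 0" --pt "0 0 0 0 0 0" --pt "0 0 0 0 0 0"

```text
time_s: 15.38
ee_pos: [0.4628, 0.1813, 0.0063]
eef_rot: [3.142, 0.0, 0.209]
force: [-0.3, -0.4, -1.7]
grip_width: 0.0508
```

Request:
move_arm --pt "0 0 0 0 0 0" --pt "0 0 0 0 0 0" --pt "0 0 0 0 0 0" --pt "0 0 0 0 0 0" --pt "0 0 0 0 0 0"

```text
time_s: 15.8
ee_pos: [0.4628, 0.1813, 0.0063]
eef_rot: [-3.142, 0.0, 0.209]
force: [-0.3, -1.0, -0.3]
grip_width: 0.0508
```

```bash
python3 m3.py w10.png s10.png; python3 m4.py w10.png; python3 -c "
from station import ctrl; print(ctrl.hand_in())"
```

```text
15.8 [0.4628 0.1813 0.0063] [-3.1416  0.      0.2094] [-0.29 -1.02 -0.35] 0.0508
tip [260.  141.1] 9 [0.5267 0.2265 0.0479]
tip [371.3 140.6] 7 [0.5395 0.1672 0.0479]
blue [265.2 128. ] 354 [0.5333 0.2277] 16.150852051379587
blue [365.4 129. ] 399 [0.5451 0.1691] 7.684739409203843
tips gap 0.0607 yaw 0.2129
marks gap 0.0597 yaw 0.1973
move tool frame [ 0.0063 -0.0002  0.0169]
tri [386. 226.] 1 [0.5396 0.1678 0.051 ] 0.0001
strip slope 0.024 far end x 0.0901 tip x,y [ 0.0719 -0.0309] tip y - strip y (tool y, + = right): [np.float64(0.0003), np.float64(0.0008)]
strip slope 0.004 far end x 0.09 tip x,y [0.0721 0.0297] tip y - strip y (tool y, + = right): [np.float64(0.0004), np.float64(-0.0001)]
the job is handed in; nothing more can be done
None
```

The dividers are held over the panel with one point above each blue tape mark. I kept them there for about 4 s and handed the job in at 15.8 s, still gripping.

**First grasp:** it closed above the pads and missed without disturbing the dividers. The fingertips really end about 27 mm short of the reported tool point. I allowed for that, and the second grasp lifted them.

**Last checks:**
- **Centring:** both points are within about 1 mm of the centre line of their tape, and near the middle of its length.
- **Gap between points:** 60.7 mm, against about 60.4 mm between the marks.
- **Height:** the underside is about 12 mm above the panel by the arm's readings and about 15 mm by two-camera triangulation. The two disagree by 3 mm, but both fall within 10–20 mm.
- **Steadiness:** grip width and pose stayed constant through the hold, with no contact force.

The mark gap in the final printout (59.7 mm) is biased because the points hide part of the tape. The centring check therefore used only the unhidden far part of each strip.

I did not touch the chisel, mallet or glue bottle, but I did not check their positions again at the end.

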